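Try the centrifuge lid, free its catch if caught, and hold it open

ROBOT

A 7-joint arm with a two-finger parallel gripper is mounted at the origin on a cart in front of the work surface, level with it; the furniture and walls round the work are solid. World frame = base frame: x ahead of the robot, y to its left, z up, the work surface at z = 0. Lengths are in m, angles in rad, forces in N, time in s.
With the tool pointing down it reaches from about 0.425 to 0.875 m from the base axis. Payload 8.4 kg.
Tool frame: the origin (TCP) lies midway between the tips of the shut fingers; the grasp point (between the pads) lies 19 mm behind it; z points along the fingers, y is the direction in which the jaws open and shut (so a half turn about z gives the same grasp; the last joint's range is limited). The gripper opens to 87 mm and grips with 3 to 60 N. Pads are 19 mm wide; open, the fingers measure 117 mm over their backs; the gripper's body (75 mm by 190 mm) begins 51 mm behind the grasp point.
Start: joints at [1.135, 0.333, 0.04, 1.465, -0.013, 1.343, -0.059], TCP at [0.215, -0.613, 0.223] pointing down, gripper open.
Joint ranges: [-2.58, 2.58], [-0.38, 2.09], [-1.3, 1.39], [0.25, 2.4], [-1.5, 4.64], [0.08, 2.09], [-2.65, 2.65]. Speed limits (rad/s): [2.22, 2.22, 2.79, 2.79, 3.14, 3.14, 3.14].

INTERFACE

Orientations are given as a rotation vector (axis times angle).
In Python, from bench import read_state, imaging, job, find_in, outline_of, mark_of gives the robot as it stands.
- The arm moves only by the tool servo_tool, never from a script. Its argument "series" is a list that holds one entry, the list of rows, each a list of 4 numbers: the shift along the world's x, y, z as a fraction of full scale, then the turn about the world's z as a fraction of full scale. A call has 1 to 20 rows; each row is the pose to reach, as a shift and turn from the pose commanded when the call began; what a row does not reach only later rows make up. Full scale, the value 1, is 100 cm for a shift and 0.5 rad for a turn. A row lasts 1/10 s, in which the tool goes at most 50 mm and 8.59 degrees, less where a joint would pass 70% of its speed; a pose out of reach is approached as far as the arm can. A call with a number of a shift or a turn outside -1 to 1 is refused whole. A call with a gripper value outside its range is refused whole. "jaw" is the closure, from 0 (fully open) to 1 (shut), set as the call begins (left out, the last holds). The fingers move at their own pace and stop on an object; "newtons" is the grip in N (left out, the last holds). Time passes only in rows, so rows that repeat a pose let the fingers close. It gives the time, the measured TCP pose, the force and the opening at its end, in the units of the state.
- read_state(): the state, without advancing time (a new reading comes with each control period).
- imaging.camera(name): name is "side" or "top"; returns the picture (480x640x3 uint8, red, green, blue); there is no depth.
- imaging.get_calibration(name): a dict with "fx", "fy", "cx", "cy" (pixels), "dist_coeffs" ([k1, k2, p1, p2, k3] as OpenCV has them; the pictures are not rectified), "cam_to_world" (4x4, takes a point from camera to world coordinates). Camera axes: x right, y up, looking along -z (the intrinsics and any distortion apply to the point x, -y, -z); pixel columns grow to the right and rows downward; lengths in m; the calibration is good to about 2 mm. A picture is of the moment at which its call begins. get_calibration takes no time and is no camera call.
- job.sign_off(): hands the job in, once; it reports no verdict.
Trained networks look in the newest picture that a camera, given by its name, has taken for a name from the list of things; names that differ only in an ending like _2 or _b are one class to them, and where a whole thing is asked for, a point or a joint stands for the part that bears it (a point fixed in the world has none). Each returns a list of dicts, best first, with "confidence" (0 to 1); they miss things now and then, are a little off and sometimes report something else, mostly with a low value. They report only what shows in the picture. A call takes as long as a camera call.
- find_in(camera, name): "at" ([row, column] in pixels, amid what is visible of it).
- outline_of(camera, name): "pixels" (480x640 bool, what is visible of it) and "at" ([row, column] in pixels, amid what is visible of it).
- mark_of(camera, name): "at" ([row, column] in pixels: a listed point, or the origin of a listed thing).
The state is a dict: "t": time; "joints": joint angles; "joint_velocities": joint speeds; "joint_torque": joint torques, N m; "tcp_pos": TCP position; "eef_rot": TCP orientation; "wrist_force": force on the tool from outside, world axes, zero at the start; "ft_torque": the same for the moment, N m; "width": opening from 0.0 (shut) to 1.0 (fully open).
Only numpy, scipy, OpenCV 4.12 (cv2) and the standard library are available. Lean on these libraries where they do the work, as an engineer would, in place of code of your own. Each camera call takes 0.05 s, during which the arm holds its last target.

TASK

Tug up on the bow handle of the small white centrifuge's lid, before touching the red slide, to find out whether the hidden catch still holds it; do not wrench at a caught lid. Only if it is caught, push the red slide on the front ledge all the way over to the robot's right, which draws the catch for good, and leave the slide alone if the lid comes up freely. Then raise the lid by its handle to about 50 degrees and finish while still holding it there (it would fall shut), without disturbing the other things on the bench.

Things in the scene. Friction and masses are not known exactly. Their poses are not given: they have to be found in the camera images.
- centrifuge: small white benchtop centrifuge fixed to the bench, housing 180 x 180 mm, 100 mm high; origin at the centre of its underside, x points from its front (robot side) to its back, y to its left seen from the robot, z up. Its front ledge (50 mm deep, top at z = 100 mm) carries the red slide; behind it lies the lid, white, 132 x 172 x 16 mm, top at z = 118 mm when shut, hinged along the back edge (hinge line at x = +80 mm, z = 106 mm, parallel to y)
- lid_handle (a point): middle of the bow handle's bar: a round steel bar 10 mm thick, parallel to the housing's y, 70 mm between the middles of its two 10 mm posts (60 mm clear between them), bar centre 40 mm above the lid's top; when shut it is at x = -15, y = 0, z = 158 mm in the housing's frame. It turns with the lid; a grip with one finger before and one behind the bar lets the bar roll between the fingers
- lid_hinge (a point): point on the lid's hinge line, in the middle of its length, fixed to the housing; the line runs along the housing's y
- lid (a joint): opening angle of the lid, rad: 0 shut, grows as the front edge rises, stop at 1.25. No spring or stay: the 0.35 kg lid falls shut when let go (about 3 N at the bar to lift). If the hidden catch is engaged, the lid comes up only through its play of about 0.03 rad (3 mm at the bar) and then stops dead; whether it is engaged differs from start to start and cannot be seen
- release_slide (a joint): travel of the red slide, m: 0 at rest, stop at 0.020, grows towards the housing's -y (robot's right). It springs back when let go (1 to 4 N, plus about 1 N where it pushes the catch). If the lid is caught, pushing it to its stop draws the catch, which then stays drawn after the slide has sprung back; it can be pushed from its +y side with closed fingers
- slide_tip (a point): middle of the top of the red slide's upright fin, 22 mm (along the housing's x) by 10 mm (along y), standing 30 mm above the ledge; at rest it is at x = -72, y = +68, z = 130 mm in the housing's frame and moves with the slide
- timer: bystander: white bench timer, 56 x 66 x 16 mm, lying loose on the bench; origin under its centre
- beaker_small: bystander: loose clear beaker, 61 mm across, 73 mm high; origin under its centre. (Not listed, but in the way: a tall fixed mixer on the bench at the robot's right, x over 0.42 m, y below -0.32 m; keep the arm clear of it)
- spatula_white: bystander: loose white spatula lying along y, 242 mm long, 27 mm wide, 8 mm high; origin under its middle
- jar_2: bystander: loose small white jar with a grey cap, 49 mm across, 40 mm high; origin under its centre
- bottle_amber: bystander: loose amber bottle with a black cap, 62 mm across, 138 mm high; origin under its centre
- jar_0: bystander: loose small white jar with a white cap, 49 mm across, 40 mm high; origin under its centre

How it is judged:
On the way, in this order (a step that is already met when the one before it is completed fails the run):
1. the lid is tugged up (more than 0.015 rad) with the red slide at rest and the catch not yet drawn (value of joint lid above 0.015 rad and value of joint release_slide below 0.004 m and distance of hidden_bolt from where it was at the start of the episode below 0.0015 m), for 0.15 s.
2. the lid is up past the reach of its catch (more than 0.4 rad) (value of joint lid above 0.4 rad), for 0.1 s.
At the end, for the whole second after the job is handed in: the lid stands still between 0.70 and 1.05 rad (40 to 60 degrees) open, carried by the fingers, which press on its bow handle with more than 0.5 N; the red slide is back at rest (under 5 mm) (value of joint lid between 0.7 and 1.05 rad and velocity of joint lid between -0.1 and 0.1 rad/s and (contact force between the fingers and handle_bar above 0.5 N or contact force between the fingers and handle_post_r above 0.5 N or contact force between the fingers and handle_post_l above 0.5 N) and value of joint release_slide below 0.005 m); the arm keeps its last pose, push and grip.
It fails at once if the slide is worked (over 17 mm) although the lid was not caught (value of joint release_slide above 0.017 m and distance of hidden_bolt from where it was at the start of the episode below 0.001 m).
It fails at once if a caught lid is wrenched at: more than 60 N on its catch (contact force between lid_striker and hidden_bolt above 60 N).
It fails at once if a bystander (timer, beaker, spatula, jar or amber bottle) is moved more than 30 mm (distance of any of timer, spatula_white, beaker_small, jar_2, bottle_amber, jar_0 from where it was at the start of the episode above 0.03 m).
It also fails if it takes over 48 s, if anything falls off the work surface, if the arm or the gripper's body presses on something with over 40 N, if the wrist force passes 120 N, or if a joint passes its speed limit or range.

## Working session

There is one attempt and no reset: what is moved stays moved. The work goes in short steps, Python scripts to look and compute and a tool call to move; the robot and the scene stay as the last step left them, time stands still between calls to the robot, and variables do not carry over. Pictures are saved under pics/ and viewed, and the job is handed in when it is done.

Besides the shell and the picture viewer there is one more tool, called after "Request:" as a command line: name --argument value ..., lists and objects as JSON in quotes. servo_tool: Moves the arm, as the interface text tells. Shift numbers are shares of 100 cm and turn numbers shares of 0.5 rad, none past 1 either way. Its arguments: {"type":"object","properties":{"series":{"type":"array","items":{"type":"array","items":{"type":"array","items":{"type":"number"}}}},"jaw":{"type":"number"},"newtons":{"type":"number"}},"required":["series"]}

```bash
mkdir -p pics
cat > h.py <<'E'
import numpy as np,cv2
from bench import read_state, imaging, job, find_in, outline_of, mark_of
def shot(c,fn):
    im=imaging.camera(c); cv2.imwrite('pics/'+fn,im[:,:,::-1]); return im
def cal(c):
    k=imaging.get_calibration(c); K=np.array([[k['fx'],0,k['cx']],[0,k['fy'],k['cy']],[0,0,1]]); return K,np.array(k['dist_coeffs'],float),np.array(k['cam_to_world'])
def ray(c,at):
    K,d,T=cal(c); p=cv2.undistortPoints(np.array([[[at[1],at[0]]]],float),K,d)[0,0]
    v=T[:3,:3]@np.array([p[0],-p[1],-1]); return T[:3,3],v/np.linalg.norm(v)
def onz(c,at,z):
    o,v=ray(c,at); return o+v*(z-o[2])/v[2]
def tri(a,b):
    A=np.zeros((3,3));B=np.zeros(3)
    for c,at in (a,b):
        o,v=ray(c,at);P=np.eye(3)-np.outer(v,v);A+=P;B+=P@o
    x=np.linalg.solve(A,B); return x,[np.linalg.norm(np.cross(x-ray(c,at)[0],ray(c,at)[1])) for c,at in(a,b)]
def proj(c,p):
    K,d,T=cal(c); q=T[:3,:3].T@(np.asarray(p)-T[:3,3]); q=q*[1,-1,-1]
    r=cv2.projectPoints(q.reshape(1,1,3),np.zeros(3),np.zeros(3),K,d)[0][0,0]; return r[::-1]
E
python3 - <<'E'
from h import *
s=read_state();print(s)
for c in('side','top'):
    shot(c,c+'0.png'); print(c,cal(c)[2].round(3).tolist())
m={}
for n in('lid_handle','lid_hinge','slide_tip','centrifuge'):
    for c in('side','top'):
        r=mark_of(c,n); print(n,c,[(np.round(q['at'],1).tolist(),round(q['confidence'],2)) for q in r[:3]])
        if r:m[n,c]=r[0]['at']
    if (n,'side') in m and (n,'top') in m: print(tri(('side',m[n,'side']),('top',m[n,'top'])))
E
```

```text
{'t': 0.0, 'joints': array([ 1.13479866,  0.33390826,  0.03990024,  1.46624136, -0.01334166,
        1.34327681, -0.05851919]), 'joint_velocities': array([ 0.00055589, -0.000911  ,  0.00052847,  0.00123426, -0.00126978,
        0.00086985,  0.00214568]), 'joint_torque': array([-6.21522868e-04, -6.56357145e+01,  1.33486178e+00, -4.03796589e+01,
       -5.98277897e-02,  4.46774228e-02,  1.61797102e-04]), 'tcp_pos': array([ 0.21459392, -0.61308259,  0.221676  ]), 'eef_rot': array([-3.09567770e+00, -5.26216712e-01,  6.76950266e-04]), 'wrist_force': array([-0.31357587, -1.12799531, -0.04361441]), 'ft_torque': array([ 0.01716194,  0.03444398, -0.00242345]), 'width': 0.9957020620642324}
side [[-0.454, 0.745, -0.488, 0.13], [-0.891, -0.389, 0.235, 0.335], [-0.015, 0.542, 0.841, 0.898], [0.0, 0.0, 0.0, 1.0]]
top [[-0.024, 0.991, -0.128, 0.463], [-1.0, -0.026, -0.009, 0.085], [-0.012, 0.128, 0.992, 0.999], [0.0, 0.0, 0.0, 1.0]]
lid_handle side [([213.6, 430.4], 0.82)]
lid_handle top [([278.6, 427.5], 0.82)]
(array([ 0.51655642, -0.0976934 ,  0.13700916]), [np.float64(0.0035058431644371386), np.float64(0.003505843164437228)])
lid_hinge side [([287.1, 464.0], 0.71), ([189.2, 406.4], 0.61), ([209.6, 429.2], 0.53)]
lid_hinge top [([231.1, 421.2], 0.65), ([272.1, 208.1], 0.47)]
(array([ 0.56494519, -0.21212233, -0.23771768]), [np.float64(0.1051551504680679), np.float64(0.1051551504680677)])
slide_tip side [([251.1, 409.1], 0.43)]
slide_tip top [([306.5, 379.0], 0.71)]
(array([ 0.46643707, -0.01134811,  0.13479874]), [np.float64(4.4567326771199436e-05), np.float64(4.4567326771273176e-05)])
centrifuge side [([247.3, 418.0], 0.57), ([265.2, 301.7], 0.35)]
centrifuge top [([277.7, 410.0], 0.63)]
(array([ 0.52483741, -0.09418016,  0.00120772]), [np.float64(0.0009084610214122696), np.float64(0.0009084610214120787)])
```

View pics/side0.png

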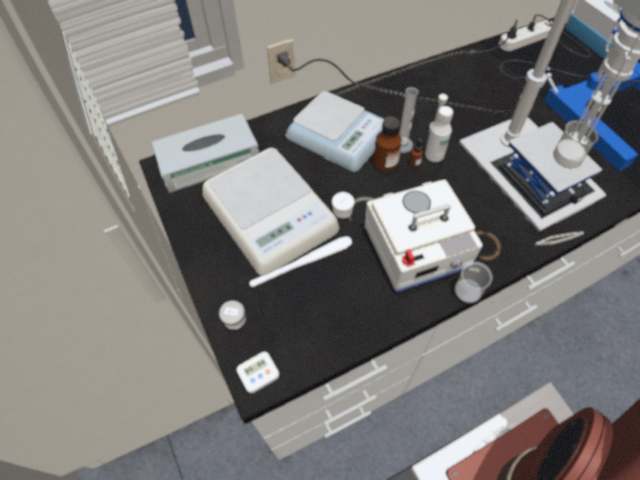

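View pics/top0.png

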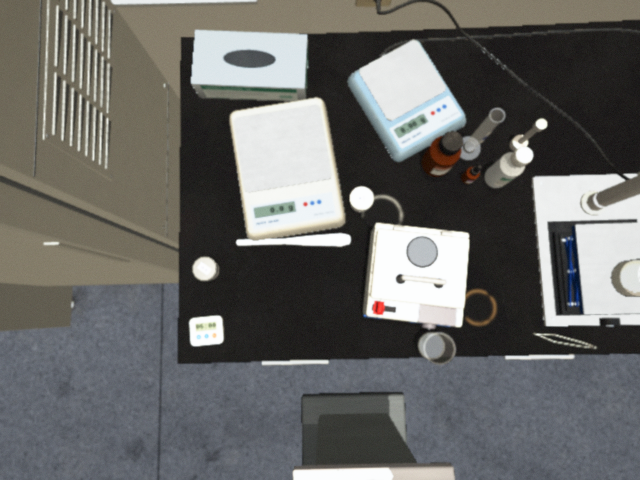

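Centrifuge in the top view spans columns 365-468 and rows 225-325; handle bar runs about (row 278, col 400) to (282, 443), red slide near (307, 379). The beaker sits in front at (346, 436). I'll zoom in.

Run:
```python
from h import *
a=cv2.imread('pics/top0.png')[215:335,350:480]; b=cv2.imread('pics/side0.png')[175:295,355:485]
cv2.imwrite('pics/z0.png',np.hstack([cv2.resize(x,None,fx=3,fy=3,interpolation=cv2.INTER_CUBIC)for x in(a,b)]))
for n in('beaker_small','jar_2','bottle_amber'):
  r=mark_of('top',n); print(n,[(onz('top',q['at'],0).round(3).tolist(),q['confidence']) for q in r[:3]])
```

```text
beaker_small [([0.385, -0.124, 0.0], 0.69)]
jar_2 [([0.695, 0.003, 0.0], 0.74), ([0.55, 0.33, 0.0], 0.57)]
bottle_amber [([0.767, -0.156, 0.0], 0.62)]
```

View pics/z0.png

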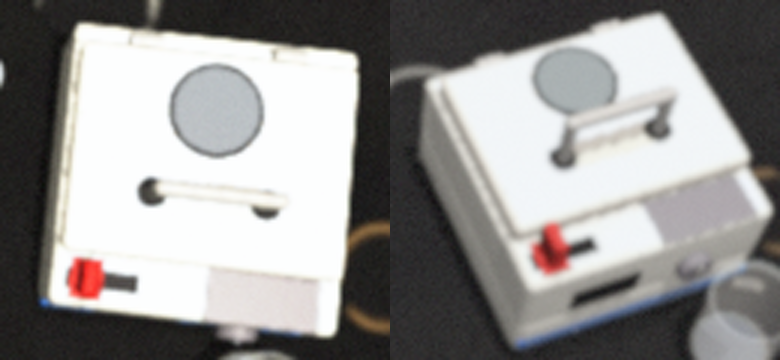

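Run:
```python
from h import *
from scipy.optimize import least_squares
C=[('top',(-15,36,158),(277.3,401.7)),('top',(-15,-38,158),(282,445)),('side',(-15,36,158),(215.7,414.3)),('side',(-15,-38,158),(206.7,449)),
('top',(-72,68,130),(306.5,379)),('side',(-72,68,130),(251.1,409.1)),('top',(-15,0,158),(278.6,427.5)),('side',(-15,0,158),(213.6,430.4)),
('top',(90,-90,100),(234,469)),('top',(-90,-90,100),(326,462.3)),('top',(90,90,100),(223.3,376)),('top',(0,0,0),(277.7,410)),('side',(0,0,0),(247.3,418))]
def W(p,q):
    c,s=np.cos(p[2]),np.sin(p[2]); return np.array([p[0]+(c*q[0]-s*q[1])/1e3,p[1]+(s*q[0]+c*q[1])/1e3,q[2]/1e3])
f=lambda p:np.concatenate([proj(c,W(p,q))-np.array(a) for c,q,a in C])
r=least_squares(f,[.52,-.09,-.08],loss='soft_l1',x_scale=[.01,.01,.1]);p=r.x
print(p,f(p).reshape(-1,2).round(1).tolist())
for n,q in(('bar',(-15,0,158)),('slide',(-72,68,130)),('hinge',(80,0,106))):print(n,W(p,q).round(4))
a=[cv2.imread(f'pics/{c}0.png') for c in('top','side')]
S=4;o={'top':(215,350),'side':(175,355)};out=[]
for c,im in zip(('top','side'),a):
    r0,c0=o[c]; z=cv2.resize(im[r0:r0+120,c0:c0+130],None,fx=3,fy=3,interpolation=cv2.INTER_CUBIC)
    for poly in([(-90,-90,100),(90,-90,100),(90,90,100),(-90,90,100),(-90,-90,100)],[(-15,35,118),(-15,35,158),(-15,-35,158),(-15,-35,118)],[(-83,63,130),(-61,63,130),(-61,73,130),(-83,73,130),(-83,63,130)]):
        P=[((proj(c,W(p,q))-[r0,c0]+.5)*3-.5)[::-1] for q in poly]; cv2.polylines(z,[np.int32(np.round(P))],False,(0,255,0),1)
    out.append(z)
cv2.imwrite('pics/fit0.png',np.hstack(out))
s=read_state(); from scipy.spatial.transform import Rotation as R
print(R.from_rotvec(s['eef_rot']).as_matrix().round(3))
```

```text
[ 0.52665434 -0.09078124 -0.15137891] [[-0.4, 1.2], [0.2, -0.1], [0.2, 0.4], [-0.9, 0.2], [0.4, 0.5], [1.3, 0.4], [0.9, -4.2], [-2.6, 1.2], [-1.3, 0.9], [1.7, -0.7], [-2.1, -0.4], [-0.5, -1.4], [0.2, -2.2]]
bar [ 0.5118 -0.0885  0.158 ]
slide [ 0.4657 -0.0127  0.13  ]
hinge [ 0.6057 -0.1028  0.106 ]
[[ 0.944  0.33   0.   ]
 [ 0.33  -0.944  0.   ]
 [ 0.    -0.    -1.   ]]
```

View pics/fit0.png

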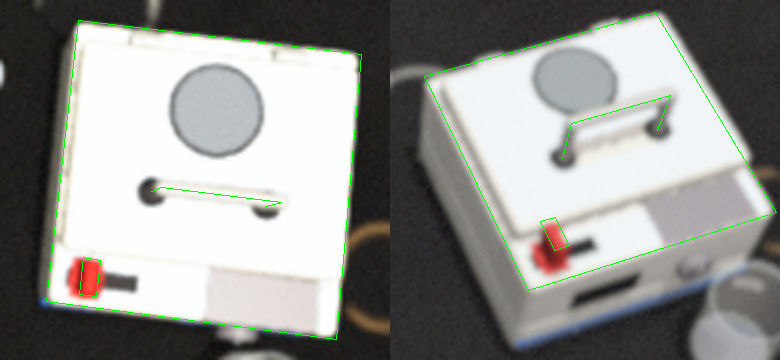

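Overlay fits well (yaw ≈ -0.15; bar at (0.512, -0.0885, 0.158), slide tip at (0.466, -0.013)). First I move inward, away from the mixer.

Request:
servo_tool --series '[[[0.005,0.03,0.03,0.1],[0.015,0.065,0.05,0.2],[0.03,0.105,0.06,0.3],[0.045,0.145,0.06,0.4],[0.055,0.185,0.06,0.5],[0.065,0.22,0.06,0.6],[0.075,0.255,0.06,0.7],[0.085,0.283,0.06,0.8],[0.085,0.283,0.06,0.8]]]' --jaw 0 --newtons 20

```text
t: 1.55
tcp_pos: [0.3016, -0.3271, 0.2832]
eef_rot: [2.926, 1.141, 0.001]
wrist_force: [-0.2, -0.1, -0.4]
width: 0.998
```

Request:
servo_tool --series '[[[0.025,0.04,0,0.14],[0.05,0.08,0,0.28],[0.075,0.115,0,0.42],[0.1,0.147,0,0.56],[0.13,0.175,0,0.7],[0.155,0.2,-0.01,0.84],[0.185,0.22,-0.02,0.95],[0.21,0.2385,-0.03,1.0],[0.21,0.2385,-0.03,1.0]]]'

```text
t: 2.45
tcp_pos: [0.5116, -0.0891, 0.2509]
eef_rot: [-2.553, -1.826, -0.001]
wrist_force: [0.0, 0.2, 0.1]
width: 1.004
```

Request:
servo_tool --series '[[[0,0,0,0.15],[0,0,0,0.35],[0,0,0,0.35]]]'

```text
t: 2.75
tcp_pos: [0.5096, -0.093, 0.2526]
eef_rot: [2.391, 2.038, -0.0]
wrist_force: [0.4, 1.2, 0.7]
width: 1.001
```

Run:
```python
from h import *
from scipy.spatial.transform import Rotation as R
s=read_state();M=R.from_rotvec(s['eef_rot']).as_matrix();print(s['t'],s['tcp_pos'],s['wrist_force'],s['joints'].round(2));print(M.round(3), np.arctan2(M[1,1],M[0,1]))
a=shot('side','s1.png')[130:330,320:520];b=shot('top','t1.png')[190:350,330:490]
cv2.imwrite('pics/z1.png',np.hstack([cv2.resize(x,(400,400),interpolation=cv2.INTER_CUBIC)for x in(b,a)])[:,:,::-1])
```

```text
2.75 [ 0.50957431 -0.09300268  0.2526442 ] [0.41603767 1.23328795 0.72876557] [ 0.61  0.08 -0.54  1.71  0.04  1.36 -0.1 ]
[[ 0.158  0.987 -0.   ]
 [ 0.987 -0.158 -0.   ]
 [-0.    -0.    -1.   ]] -0.1589371152047736
```

View pics/z1.png

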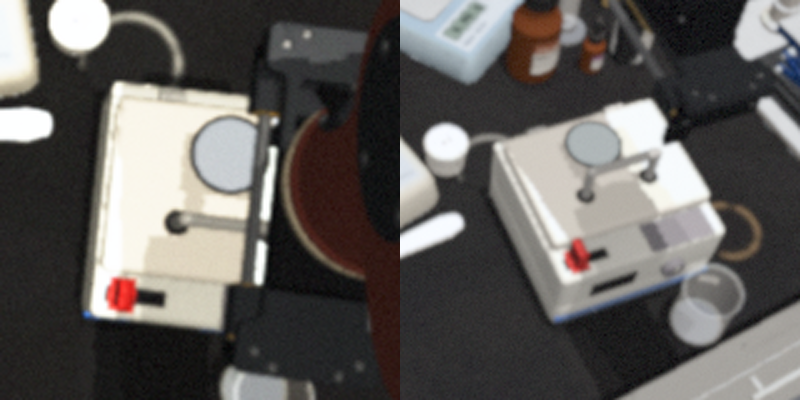

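Run:
```python
from h import *
s=read_state();t=s['tcp_pos']
print(t,s['wrist_force'])
for dz in(0,.019,.07):
  for d in(0,-.055,.055):
    p=t+np.array([.987*d,-.158*d,dz]); print(dz,d,proj('top',p).round(),proj('side',p).round())
cv2.imwrite('pics/s1b.png',cv2.imread('pics/s1.png'))
```

```text
[ 0.50962994 -0.09277787  0.25271572] [ 0.56699089 -0.03246201 -0.00194025]
0 0 [277. 438.] [179. 444.]
0 -0.055 [312. 435.] [203. 458.]
0 0.055 [242. 442.] [157. 431.]
0.019 0 [276. 441.] [172. 446.]
0.019 -0.055 [312. 438.] [196. 461.]
0.019 0.055 [241. 445.] [150. 432.]
0.07 0 [274. 450.] [152. 452.]
0.07 -0.055 [312. 446.] [177. 468.]
0.07 0.055 [236. 454.] [129. 438.]
```

View pics/s1.png

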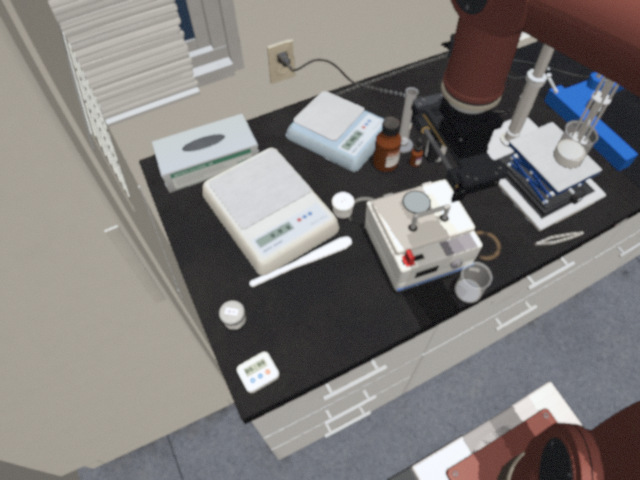

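View pics/t1.png

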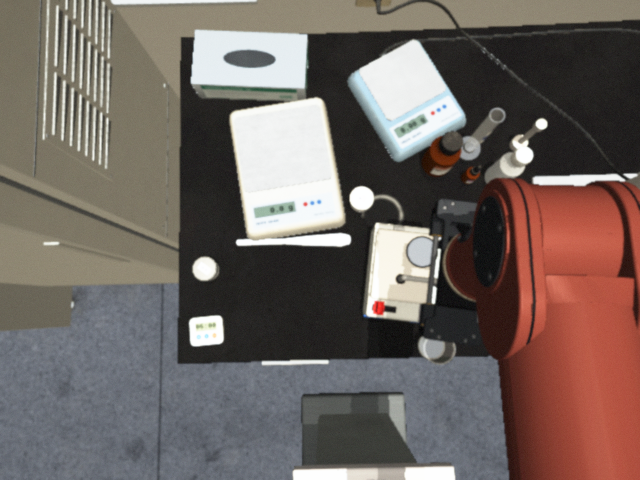

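Gripper is over the handle as calculated (projection of TCP agrees with fingers in both views). Descend astride the bar.

Request:
servo_tool --series '[[[0.002,0.004,-0.02,0],[0.002,0.004,-0.045,0],[0.002,0.004,-0.07,0],[0.002,0.004,-0.09,0],[0.002,0.004,-0.105,0],[0.002,0.004,-0.111,0],[0.002,0.004,-0.111,0],[0.002,0.004,-0.111,0]]]'

```text
t: 3.65
tcp_pos: [0.5123, -0.088, 0.1424]
eef_rot: [2.391, 2.037, 0.001]
wrist_force: [0.4, 0.4, 0.4]
width: 1.001
```

Run:
```python
from h import *
s=read_state();print(s['t'],s['tcp_pos'],s['eef_rot'],s['wrist_force'])
a=shot('side','s2.png')[150:310,350:510]
b=shot('top','t2.png')[190:350,330:490]
cv2.imwrite('pics/z2.png',np.hstack([cv2.resize(x,(400,400),interpolation=cv2.INTER_CUBIC)for x in(b,a)])[:,:,::-1])
```

```text
3.65 [ 0.51234363 -0.08804066  0.14242726] [2.39074829e+00 2.03677729e+00 1.11069324e-03] [0.35218226 0.43430896 0.44990543]
```

View pics/z2.png

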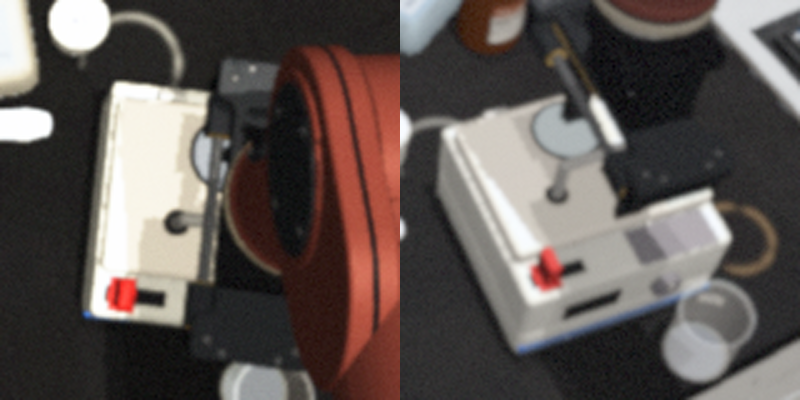

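Fingers straddle the bar, left post visible outside the fingers. Close gently.

Request:
servo_tool --series '[[[0,0,0,0],[0,0,0,0],[0,0,0,0],[0,0,0,0],[0,0,0,0],[0,0,0,0],[0,0,0,0],[0,0,0,0]]]' --jaw 1 --newtons 20

```text
t: 4.55
tcp_pos: [0.5117, -0.088, 0.1415]
eef_rot: [-2.391, -2.038, 0.0]
wrist_force: [0.2, 0.0, -0.1]
width: 0.354
```

Request:
servo_tool --series '[[[0,0,0,0],[0,0,0,0],[0,0,0,0],[0,0,0,0],[0,0,0,0],[0,0,0,0]]]'

```text
t: 5.15
tcp_pos: [0.511, -0.0878, 0.1414]
eef_rot: [-2.39, -2.037, 0.002]
wrist_force: [-5.1, 1.0, 3.5]
width: 0.107
```

Gripped (9.3 mm). Tug in small steps.

Request:
servo_tool --series '[[[0,0,0.0005,0],[0.0005,0,0.001,0],[0.0007,0,0.0015,0],[0.001,0,0.002,0],[0.001,0,0.0025,0],[0.001,0,0.0025,0],[0.001,0,0.0025,0],[0.001,0,0.0025,0]]]'

```text
t: 5.95
tcp_pos: [0.5122, -0.088, 0.1437]
eef_rot: [-2.39, -2.037, 0.001]
wrist_force: [-5.8, -0.4, 0.2]
width: 0.103
```

Request:
servo_tool --series '[[[0.0003,0,0.0005,0],[0.0005,0,0.001,0],[0.0008,0,0.0015,0],[0.001,0,0.002,0],[0.001,0,0.002,0],[0.001,0,0.002,0]]]'

```text
t: 6.55
tcp_pos: [0.5127, -0.088, 0.1449]
eef_rot: [-2.389, -2.037, 0.002]
wrist_force: [-5.2, -0.2, -16.8]
width: 0.105
```

Force jumped to -17 N with the tool stopped at about 3.3 mm, so the lid is caught. Ease down and release.

Request:
servo_tool --series '[[[-0.001,0,-0.0015,0],[-0.0018,0,-0.003,0],[-0.002,0,-0.0043,0],[-0.002,0,-0.0043,0],[-0.002,0,-0.0043,0]]]'

```text
t: 7.05
tcp_pos: [0.512, -0.0879, 0.1433]
eef_rot: [2.39, 2.037, 0.0]
wrist_force: [-10.7, 0.0, 4.7]
width: 0.105
```

Request:
servo_tool --series '[[[0,0,0,0],[0,0,0,0],[0,0,0,0],[0,0,0,0],[0,0,0,0],[0,0,0,0],[0,0,0,0]]]' --jaw 0.3

```text
t: 7.75
tcp_pos: [0.5119, -0.0879, 0.1418]
eef_rot: [2.391, 2.038, 0.0]
wrist_force: [-0.3, -0.6, -0.3]
width: 0.649
```

Request:
servo_tool --series '[[[0,0,0.03,0],[0,0,0.06,0],[0,0,0.08,0],[-0.01,0.03,0.08,0],[-0.02,0.06,0.08,0],[-0.03,0.09,0.08,0],[-0.041,0.111,0.08,0.015],[-0.041,0.111,0.08,0.015],[-0.041,0.111,0.08,0.015],[-0.041,0.111,0.08,0.015],[-0.041,0.111,0.08,0.015],[-0.041,0.111,0.08,0.015]]]' --jaw 1

```text
t: 8.95
tcp_pos: [0.4709, 0.0223, 0.2216]
eef_rot: [-2.384, -2.045, 0.0]
wrist_force: [-0.3, 0.5, 0.1]
width: 0.005
```

Run:
```python
from h import *
s=read_state();print(s['t'],s['tcp_pos'],s['eef_rot'],s['wrist_force'],s['width'])
a=shot('side','s3.png')[150:310,350:510]
b=shot('top','t3.png')[190:350,330:490]
cv2.imwrite('pics/z3.png',np.hstack([cv2.resize(x,(400,400),interpolation=cv2.INTER_CUBIC)for x in(b,a)])[:,:,::-1])
t=s['tcp_pos'];print(proj('top',t),proj('side',t))
```

```text
8.95 [0.47093266 0.02233706 0.22158865] [-2.38412531e+00 -2.04519482e+00  1.67898309e-04] [-0.32670747  0.48946798  0.0647058 ] 0.004847442596146196
[303.83572687 364.09509271] [230.73824326 398.31763276]
```

View pics/z3.png

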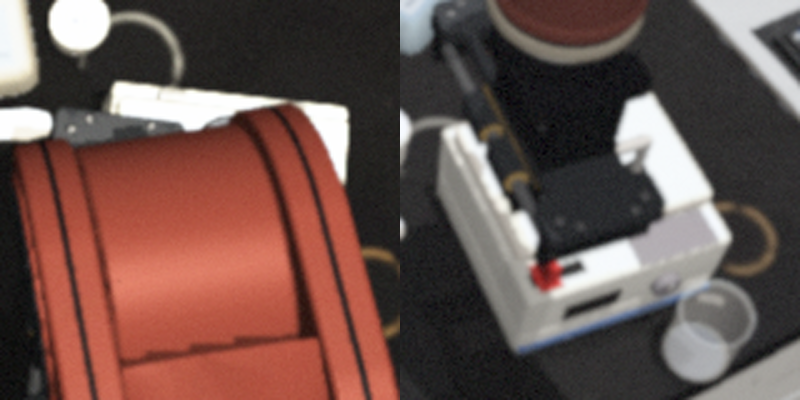

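Fingers are shut to the slide's left. Descend, then push.

Request:
servo_tool --series '[[[0,0,-0.02,0],[0,0,-0.045,0],[0,0,-0.07,0],[0,0,-0.09,0],[0,0,-0.102,0],[0,0,-0.107,0],[0,0,-0.107,0],[0,0,-0.107,0]]]'

```text
t: 9.85
tcp_pos: [0.4714, 0.0231, 0.1156]
eef_rot: [2.383, 2.046, 0.001]
wrist_force: [0.2, -0.1, 0.1]
width: 0.006
```

Run:
```python
from h import *
s=read_state();print(s['t'],s['tcp_pos'],s['eef_rot'],s['wrist_force'],s['width'])
a=shot('side','s4.png')[190:290,370:470]
cv2.imwrite('pics/z4.png',cv2.resize(a,(500,500),interpolation=cv2.INTER_CUBIC)[:,:,::-1])
```

```text
9.85 [0.47137524 0.02311722 0.11557078] [2.38270012e+00 2.04646014e+00 1.31794834e-03] [ 0.23708896 -0.12618069  0.10123855] 0.005610995443019459
```

View pics/z4.png

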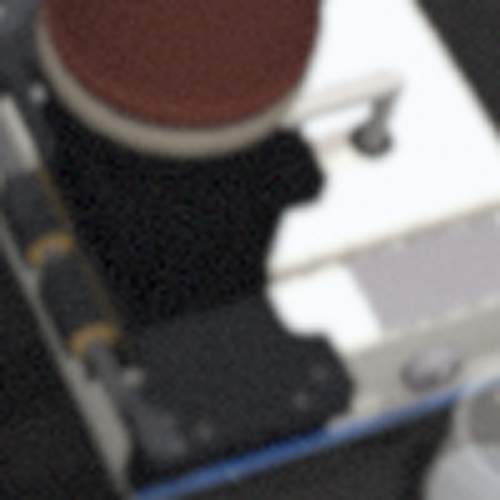

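Request:
servo_tool --series '[[[-0.0015,-0.01,0,0],[-0.003,-0.018,0,0],[-0.0038,-0.025,0,0],[-0.0046,-0.03,0,0],[-0.005,-0.034,0,0],[-0.0055,-0.037,0,0],[-0.0055,-0.037,0,0],[-0.0055,-0.037,0,0]]]'

```text
t: 10.7
tcp_pos: [0.4655, -0.0139, 0.1148]
eef_rot: [2.383, 2.047, 0.0]
wrist_force: [0.7, 2.9, 3.1]
width: 0.008
```

Request:
servo_tool --series '[[[-0.0002,-0.001,0,0],[-0.0003,-0.002,0,0],[-0.0005,-0.003,0,0],[-0.0006,-0.004,0,0],[-0.0006,-0.004,0,0],[-0.0006,-0.004,0,0]]]'

```text
t: 11.3
tcp_pos: [0.4649, -0.0177, 0.1148]
eef_rot: [-2.383, -2.047, -0.001]
wrist_force: [2.1, 5.2, 2.9]
width: 0.006
```

Request:
servo_tool --series '[[[-0.0001,-0.0007,0,0],[-0.0002,-0.0014,0,0],[-0.0003,-0.002,0,0],[-0.0003,-0.002,0,0],[-0.0003,-0.002,0,0]]]'

```text
t: 11.8
tcp_pos: [0.4649, -0.0179, 0.1149]
eef_rot: [-2.381, -2.048, -0.004]
wrist_force: [1.7, 11.7, 1.3]
width: 0.008
```

Request:
servo_tool --series '[[[-0.0001,-0.0007,0,0],[-0.0002,-0.0014,0,0],[-0.0002,-0.0014,0,0],[-0.0002,-0.0014,0,0]]]'

```text
t: 12.2
tcp_pos: [0.4648, -0.0181, 0.1149]
eef_rot: [-2.379, -2.049, -0.005]
wrist_force: [2.4, 16.2, 0.8]
width: 0.006
```

The push stops hard at exactly the expected 20 mm travel. Back off, rise, and go back over the handle.

Request:
servo_tool --series '[[[0.001,0.01,0,0],[0.003,0.023,0,0],[0.005,0.035,0,0],[0.007,0.046,0,0],[0.007,0.046,0.03,0],[0.007,0.046,0.07,0],[0.007,0.046,0.11,0],[0.007,0.046,0.11,0]]]'

```text
t: 13.0
tcp_pos: [0.4737, 0.0249, 0.2296]
eef_rot: [2.379, 2.043, 0.007]
wrist_force: [-0.8, 1.2, -0.7]
width: 0.005
```

Run:
```python
from h import *
s=read_state();print(s['t'],s['tcp_pos'],s['eef_rot'],s['wrist_force'],s['width'])
a=shot('side','s5.png')[150:310,350:510]
cv2.imwrite('pics/z5.png',cv2.resize(a,(480,480),interpolation=cv2.INTER_CUBIC)[:,:,::-1])
```

```text
13.0 [0.47368037 0.02489325 0.22961936] [2.37917829 2.04297966 0.00736585] [-0.77715891  1.23017032 -0.71883611] 0.00461536333344634
```

View pics/z5.png

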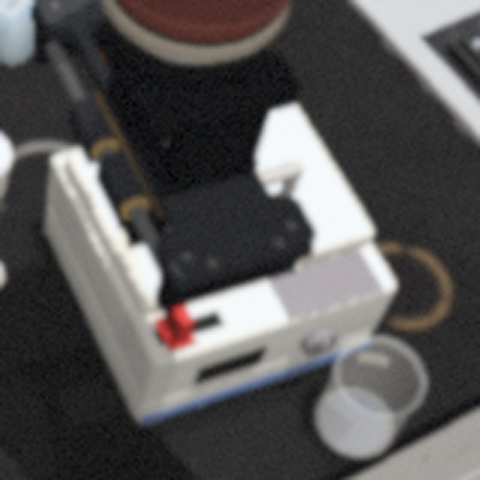

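Slide is back at rest. Return to the bar, opening the jaws.

Request:
servo_tool --series '[[[0.01,-0.03,0,0],[0.02,-0.06,0,0],[0.03,-0.09,0,0],[0.0405,-0.1127,0,0],[0.0405,-0.1127,0,0],[0.0405,-0.1127,0,0],[0.0405,-0.1127,0,0],[0.0405,-0.1127,0,0],[0.0405,-0.1127,0,0]]]' --jaw 0.3

```text
t: 13.95
tcp_pos: [0.5116, -0.0873, 0.2248]
eef_rot: [2.382, 2.048, -0.0]
wrist_force: [0.2, -1.2, -0.0]
width: 0.679
```

Request:
servo_tool --series '[[[0,0,-0.02,0],[0,0,-0.04,0],[0,0,-0.06,0],[0,0,-0.075,0],[0,0,-0.083,0],[0,0,-0.083,0],[0,0,-0.083,0]]]'

```text
t: 14.65
tcp_pos: [0.5121, -0.088, 0.1424]
eef_rot: [2.383, 2.047, 0.001]
wrist_force: [0.3, -0.1, 1.1]
width: 0.702
```

Request:
servo_tool --series '[[[0,0,0,0],[0,0,0,0],[0,0,0,0],[0,0,0,0],[0,0,0,0],[0,0,0,0],[0,0,0,0],[0,0,0,0],[0,0,0,0],[0,0,0,0],[0,0,0,0]]]' --jaw 1 --newtons 20

```text
t: 15.75
tcp_pos: [0.511, -0.0879, 0.1417]
eef_rot: [-2.382, -2.046, 0.002]
wrist_force: [-5.6, 0.1, 3.6]
width: 0.105
```

Request:
servo_tool --series '[[[0.0003,0,0.0007,0],[0.0007,0,0.0014,0],[0.001,0,0.0022,0],[0.0015,0,0.003,0],[0.002,0,0.004,0],[0.002,0,0.004,0],[0.002,0,0.004,0]]]'

```text
t: 16.45
tcp_pos: [0.513, -0.0883, 0.1454]
eef_rot: [-2.383, -2.046, 0.002]
wrist_force: [-5.4, 0.3, 0.5]
width: 0.109
```

Request:
servo_tool --series '[[[0.0005,0,0.001,0],[0.001,0,0.002,0],[0.0015,0,0.003,0],[0.0015,0,0.003,0],[0.0015,0,0.003,0]]]'

```text
t: 16.95
tcp_pos: [0.515, -0.0885, 0.1487]
eef_rot: [-2.384, -2.046, 0.001]
wrist_force: [-4.7, -1.5, -0.3]
width: 0.099
```

Run:
```python
import numpy as np
x0=-95;z0=52
for d in range(0,56,5):
    a=np.radians(d);dx=x0*np.cos(a)+z0*np.sin(a)-x0;dz=z0*np.cos(a)-x0*np.sin(a)-z0
    print(d,round(dx*.9886,1),round(-dx*.1508,1),round(dz,1))
```

```text
0 0.0 -0.0 0.0
5 4.8 -0.7 8.1
10 10.4 -1.6 15.7
15 16.5 -2.5 22.8
20 23.2 -3.5 29.4
25 30.5 -4.7 35.3
30 38.3 -5.8 40.5
35 46.5 -7.1 45.1
40 55.0 -8.4 48.9
45 63.9 -9.7 51.9
50 72.9 -11.1 54.2
55 82.2 -12.5 55.6
```

The lid passes the catch freely. Raise along the arc.

Request:
servo_tool --series '[[[0.002,-0.0005,0.0025,0],[0.0039,-0.001,0.005,0],[0.0067,-0.0016,0.0087,0],[0.0097,-0.002,0.0123,0],[0.0128,-0.0025,0.0158,0],[0.0161,-0.003,0.0192,0],[0.0195,-0.0035,0.0224,0],[0.0231,-0.0041,0.0254,0],[0.0268,-0.0047,0.0283,0],[0.0307,-0.0052,0.031,0],[0.0346,-0.0058,0.0335,0],[0.0346,-0.0058,0.0335,0],[0.0346,-0.0058,0.0335,0]]]'

```text
t: 18.25
tcp_pos: [0.5503, -0.0936, 0.1834]
eef_rot: [2.382, 2.047, 0.001]
wrist_force: [-7.2, 0.1, 7.9]
width: 0.106
```

Run:
```python
from h import *
s=read_state();print(s['t'],s['tcp_pos'],s['eef_rot'],s['wrist_force'],s['width'])
a=shot('side','s6.png')[130:290,350:510]
cv2.imwrite('pics/z6.png',cv2.resize(a,(480,480),interpolation=cv2.INTER_CUBIC)[:,:,::-1])
```

```text
18.25 [ 0.55030429 -0.09357644  0.18335538] [2.38248450e+00 2.04672027e+00 1.29985376e-03] [-7.22747706  0.1182135   7.92610234] 0.10628440244046157
```

View pics/z6.png

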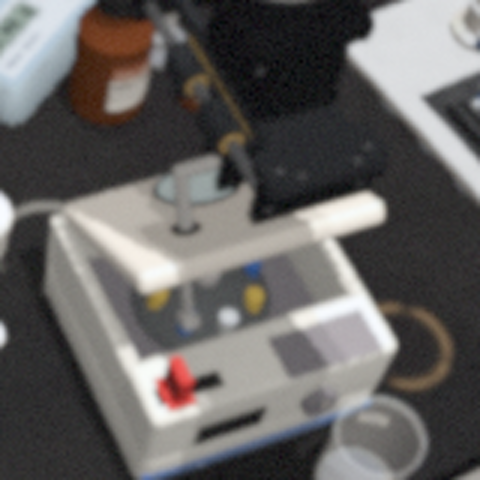

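Lid at about 30°, grip good. Continue to 50°.

Request:
servo_tool --series '[[[0.0038,-0.0007,0.003,0],[0.0077,-0.0013,0.0054,0],[0.012,-0.002,0.0074,0],[0.0162,-0.0026,0.0092,0],[0.0205,-0.0032,0.0108,0],[0.025,-0.0039,0.0122,0],[0.0295,-0.0046,0.0134,0],[0.034,-0.0053,0.0145,0],[0.034,-0.0053,0.0145,0],[0.034,-0.0053,0.0145,0],[0.034,-0.0053,0.0145,0]]]'

```text
t: 19.4
tcp_pos: [0.5838, -0.0989, 0.1967]
eef_rot: [-2.383, -2.047, -0.0]
wrist_force: [-1.7, 3.8, 0.9]
width: 0.106
```

Run:
```python
from h import *
s=read_state();print(s['t'],s['tcp_pos'],s['eef_rot'],s['wrist_force'],s['width'])
t=s['tcp_pos']+[0,0,.0173]; d=t-np.array([.6057,-.1028,.106]); hx=d[0]*.9886-d[1]*.1508
print('angle',np.degrees(np.arctan2(d[2],-hx)-np.arctan2(52,95)),np.hypot(hx,d[2]))
shot('top','t7.png')
a=shot('side','s7.png')
cv2.imwrite('pics/z7.png',cv2.resize(a[130:290,350:510],(480,480),interpolation=cv2.INTER_CUBIC)[:,:,::-1])
```

```text
19.4 [ 0.5838021  -0.09888975  0.19667039] [-2.38288208e+00 -2.04708881e+00 -4.42423253e-04] [-1.68954657  3.75940633  0.90838459] 0.10569172353057205
angle 49.66701818580282 0.11023669750701934
```

View pics/z7.png

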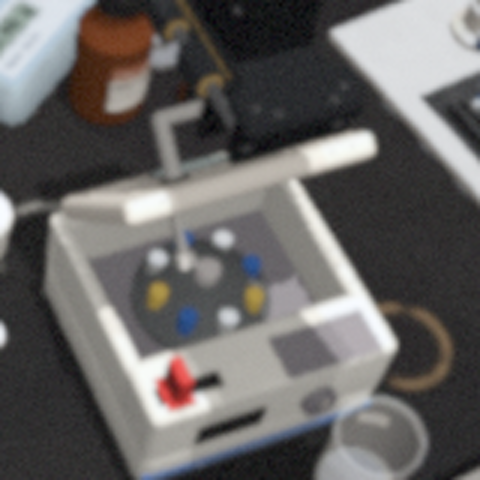

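View pics/s7.png

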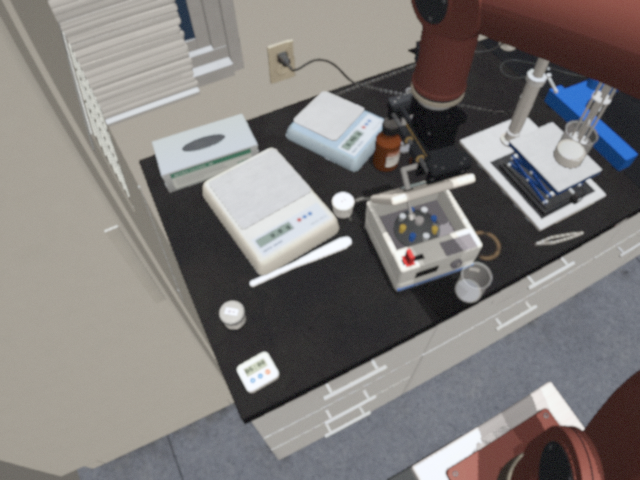

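Lid open about 50°, still gripped, slide at rest, all bystanders in their places. Let it settle, check, and hand in.

Request:
servo_tool --series '[[[0,0,0,0],[0,0,0,0],[0,0,0,0],[0,0,0,0],[0,0,0,0]]]'

```text
t: 20.0
tcp_pos: [0.5837, -0.0989, 0.1967]
eef_rot: [-2.383, -2.047, -0.0]
wrist_force: [-1.2, 4.8, 1.7]
width: 0.102
```

Run:
```python
from h import *
s=read_state();print(s['t'],s['tcp_pos'],s['wrist_force'],s['width'],abs(s['joint_velocities']).max())
print(job.sign_off())
```

```text
20.0 [ 0.58371362 -0.09888999  0.19666692] [-1.18368774  4.79173972  1.71590723] 0.10156779472171104 0.001679992940818815
the job is handed in; nothing more can be done
None
```

The lid was caught, so I released it with the slide, raised it to about 50° and handed the job in at 20 s with the lid still held; sign-off gives no verdict.

- **Tug test:** the lid stopped dead after about 3.3 mm at the bar. The wrist force read about 17 N there, well under the 60 N limit on the catch.
- **Release:** I pushed the red slide right until it stopped hard, at the position expected for its 20 mm travel. The arm hid the slide during the push, so I judged this by force and position. A picture afterwards shows it sprung back.
- **Lift:** the second tug passed the catch freely, and I followed the lid's arc up.
- **Last checks:** the arm position puts the lid at about 49.7° (0.87 rad), and it was standing still. The jaws are closed on the bar (about 9 mm opening) at a 20 N grip setting. The slide is at rest, and the last side picture shows no bystander visibly moved.
- **Small disagreement:** the distance from bar to hinge came out at 110 mm against a nominal 108 mm. That is within the camera error, and the remaining wrist force is only about 5 N.

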